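Seal the storage jars and rack them with their own kind

TASK

Seal every storage jar by pushing its lid straight down until it is fully home, and put the jars that stand loose on the worktop away upright in the two racks: each in the rack that already holds the jar with the same colour of lid. The jars already in the racks stay in their racks but need sealing too; leave the other things where they stand.

Things in the scene. Friction and masses are not known exactly. Their poses are not given: they have to be found in the camera images.
- red_0_mid (a point): centre (half-way up the body, 40 mm above its underside) of the white upright storage jar with a red push-in lid and a red band, body 44 mm across and 80 mm high; z up its axis; this one stands in one of the racks from the start
- blue_0_mid (a point): centre (half-way up the body, 40 mm above its underside) of the white upright storage jar with a blue push-in lid and a blue band, body 44 mm across and 80 mm high; z up its axis; this one stands in the other rack from the start
- red_1_mid (a point): centre (half-way up the body, 40 mm above its underside) of a white upright storage jar with a red push-in lid and a red band, body 44 mm across and 80 mm high; z up its axis; stands loose on the worktop, or is absent
- red_2_mid (a point): centre (half-way up the body, 40 mm above its underside) of a white upright storage jar with a red push-in lid and a red band, body 44 mm across and 80 mm high; z up its axis; stands loose on the worktop, or is absent
- red_3_mid (a point): centre (half-way up the body, 40 mm above its underside) of a white upright storage jar with a red push-in lid and a red band, body 44 mm across and 80 mm high; z up its axis; stands loose on the worktop, or is absent
- blue_1_mid (a point): centre (half-way up the body, 40 mm above its underside) of a white upright storage jar with a blue push-in lid and a blue band, body 44 mm across and 80 mm high; z up its axis; stands loose on the worktop, or is absent
- blue_2_mid (a point): centre (half-way up the body, 40 mm above its underside) of a white upright storage jar with a blue push-in lid and a blue band, body 44 mm across and 80 mm high; z up its axis; stands loose on the worktop, or is absent
- blue_3_mid (a point): centre (half-way up the body, 40 mm above its underside) of a white upright storage jar with a blue push-in lid and a blue band, body 44 mm across and 80 mm high; z up its axis; stands loose on the worktop, or is absent
- red_0_lid (a joint): how far the lid of that jar is pressed in, m: 0 raised, 0.009 fully home. Flat lid 41 mm across, its top 21 mm above the jar's body (61 mm above the jar's centre) when raised, 12 mm (52 mm above the centre) when home; takes about 6 N straight down to move, stays where left; while raised a black seal shows below it
- blue_0_lid (a joint): how far the lid of that jar is pressed in, m: 0 raised, 0.009 fully home. Flat lid 41 mm across, its top 21 mm above the jar's body (61 mm above the jar's centre) when raised, 12 mm (52 mm above the centre) when home; takes about 6 N straight down to move, stays where left; while raised a black seal shows below it
- red_1_lid (a joint): how far the lid of that jar is pressed in, m: 0 raised, 0.009 fully home. Flat lid 41 mm across, its top 21 mm above the jar's body (61 mm above the jar's centre) when raised, 12 mm (52 mm above the centre) when home; takes about 6 N straight down to move, stays where left; while raised a black seal shows below it
- red_2_lid (a joint): how far the lid of that jar is pressed in, m: 0 raised, 0.009 fully home. Flat lid 41 mm across, its top 21 mm above the jar's body (61 mm above the jar's centre) when raised, 12 mm (52 mm above the centre) when home; takes about 6 N straight down to move, stays where left; while raised a black seal shows below it
- red_3_lid (a joint): how far the lid of that jar is pressed in, m: 0 raised, 0.009 fully home. Flat lid 41 mm across, its top 21 mm above the jar's body (61 mm above the jar's centre) when raised, 12 mm (52 mm above the centre) when home; takes about 6 N straight down to move, stays where left; while raised a black seal shows below it
- blue_1_lid (a joint): how far the lid of that jar is pressed in, m: 0 raised, 0.009 fully home. Flat lid 41 mm across, its top 21 mm above the jar's body (61 mm above the jar's centre) when raised, 12 mm (52 mm above the centre) when home; takes about 6 N straight down to move, stays where left; while raised a black seal shows below it
- blue_2_lid (a joint): how far the lid of that jar is pressed in, m: 0 raised, 0.009 fully home. Flat lid 41 mm across, its top 21 mm above the jar's body (61 mm above the jar's centre) when raised, 12 mm (52 mm above the centre) when home; takes about 6 N straight down to move, stays where left; while raised a black seal shows below it
- blue_3_lid (a joint): how far the lid of that jar is pressed in, m: 0 raised, 0.009 fully home. Flat lid 41 mm across, its top 21 mm above the jar's body (61 mm above the jar's centre) when raised, 12 mm (52 mm above the centre) when home; takes about 6 N straight down to move, stays where left; while raised a black seal shows below it
- rack_a_in (a point): centre of the inner floor (5 mm above the worktop) of a low open wooden rack fixed on the worktop in front of the sink, 64 x 216 mm outside, 54 x 206 mm inside, walls 35 mm high from the worktop; its y axis runs along its length, and it takes four jars in one row (no partitions); the one jar already in it stands near one end; wall cabinets hang 0.57 m above the worktop, over all but its front 0.2 to 0.25 m
- rack_b_in (a point): centre of the inner floor (5 mm above the worktop) of a low open wooden rack fixed on the worktop in front of the sink, 64 x 216 mm outside, 54 x 206 mm inside, walls 35 mm high from the worktop; its y axis runs along its length, and it takes four jars in one row (no partitions); the one jar already in it stands near one end; wall cabinets hang 0.57 m above the worktop, over all but its front 0.2 to 0.25 m
- tea: bystander: pale green tea box, 70 x 135 x 78 mm high; origin at its underside
- salt: bystander: salt shaker, 44 mm across and 90 mm high; origin at its underside

How it is judged:
By the outcome, as a careful person would: the job done as asked, in the order asked, and still so for the second after the job is handed in, with the robot touching nothing.
Of red_1, red_2, red_3, blue_1, blue_2, blue_3 only 3 to 5 are there at a start; the rules pass over those that are not, and their reading is None.
At some moment in a run one of tea may be knocked a few centimetres aside while the robot is not near it.
Once in a run the grip may slacken for a moment while it holds something.
It also fails if it takes over 210 s, if anything falls off the work surface, if the arm or the gripper's body presses on something with over 40 N, if the wrist force passes 120 N, or if a joint passes its speed limit or range.

ROBOT

A 6-joint arm with a two-finger parallel gripper is mounted at the origin on a cart in front of the work surface, level with it; the furniture and walls round the work are solid. World frame = base frame: x ahead of the robot, y to its left, z up, the work surface at z = 0. Lengths are in m, angles in rad, forces in N, time in s.
With the tool pointing down it reaches from about 0.275 to 0.975 m from the base axis. Payload 8.4 kg.
Tool frame: the origin (TCP) lies midway between the tips of the shut fingers; the grasp point (between the pads) lies 19 mm behind it; z points along the fingers, y is the line along which they close (so a half turn about z gives the same grasp; the last joint's range is limited). The gripper opens to 92 mm and grips with 3 to 60 N. Pads are 20 mm wide; open, the fingers measure 128 mm over their backs; the gripper's body (75 mm by 189 mm) begins 69 mm behind the grasp point.
Start: joints at [1.263, 0.353, 1.633, -0, 1.155, -0.002], TCP at [0.188, 0.596, 0.215] pointing down, gripper open.
Joint ranges: [-2.63, 2.63], [-0.92, 2.1], [0.06, 2.66], [-1.3, 4.44], [0, 2.69], [-3.02, 3.02]. Speed limits (rad/s): [2.22, 2.22, 2.79, 3.14, 3.14, 3.14].

INTERFACE

Orientations are given as a unit quaternion [w, x, y, z].
In Python, from workcell import r gives the robot as it stands.
- The arm moves only by the tool apply_moves, never from a script. Its argument "deltas" is a list of rows, each an object of numbers: "tx", "ty", "tz": the shift along the tool's x, y, z in m; "wx", "wy", "wz": the turn, a rotation vector about the tool's x, y, z in degrees; "jaw": the opening in per cent of the stroke, from 0 (shut) to 100 (fully open). A call has 1 to 10 rows; each row shifts and turns the commanded pose from where the row before left it, along the tool's axes as they then stand; what a row does not reach is not made up. A row lasts 1/8 s, in which the tool goes at most 62.5 mm and 10.7 degrees, less where a joint would pass 70% of its speed; a pose out of reach is approached as far as the arm can. A call with a gripper value outside its range is refused whole. The fingers move at their own pace and stop on an object; "squeeze" is the grip in N (left out, the last holds). Time passes only in rows, so rows that do not move let the fingers close. It gives the time, the measured TCP pose, the force, the opening and the grip force at its end, in the units of the state.
- r.get_obs(): the state, without advancing time (a new reading comes with each control period).
- r.capture(name): name is "side" or "top"; returns a dict with "frame" (400x640x3 uint8, red, green, blue), "mtx" (3x3 intrinsics, pixels), "k1" (the pictures are not rectified: a ray, as slopes to the right and down, at radius r is drawn at 1 + k1 r^2 times it, then the intrinsics apply), "world_from_camera" (4x4, takes a point from camera to world coordinates). Camera axes: x right, y down, z forward; pixel columns grow to the right and rows downward; lengths in m; the calibration is good to about 2 mm. A picture is of the moment at which its call begins. There is no depth.
- r.close_job(): hands the job in; it is judged then, once.
The state is a dict: "time": time; "joint_pos": joint angles; "qd": joint speeds; "tau": joint torques, N m; "position": TCP position; "orientation": TCP orientation; "wrist_force": force on the tool from outside, world axes, zero at the start; "moment": the same for the moment, N m; "finger_gap": opening from 0.0 (shut) to 1.0 (fully open); "grasp_force": force on a finger pad.
Only numpy, scipy, OpenCV 4.12 (cv2) and the standard library are available. Lean on these libraries where they do the work, as an engineer would, in place of code of your own. Each camera call takes 0.05 s, during which the arm holds its last target. There are 200 camera calls.

## Working session

There is one attempt and no reset: what is moved stays moved. The work goes in short steps, Python scripts to look and compute and a tool call to move; the robot and the scene stay as the last step left them, time stands still between calls to the robot, and variables do not carry over. Pictures are saved under pics/ and viewed, at most 14 in all, crops included, and the job is handed in when it is done.

Besides the shell and the picture viewer there is one more tool, called as name([rows], argument=value, ...), one row to a line, values as JSON. apply_moves: Moves the arm, as the interface text tells. Its arguments: {"type":"object","properties":{"deltas":{"type":"array"},"squeeze":{"type":"number"}},"required":["deltas"]}

```bash
mkdir -p pics; cat > h.py <<'E'
import numpy as np, cv2
from workcell import r
def cap(n,f):
    c=r.capture(n); np.savez('pics/'+f+'.npz',**c); cv2.imwrite('pics/'+f+'.png',c['frame'][:,:,::-1]); return c
def ray(c,u,v):
    K=np.array(c['mtx']); p=np.array([(u-K[0,2])/K[0,0],(v-K[1,2])/K[1,1]]); q=p.copy()
    for _ in range(20): q=p/(1+float(c['k1'])*(q@q))
    T=np.array(c['world_from_camera']); return T[:3,3],T[:3,:3]@np.array([q[0],q[1],1])
def at(c,u,v,z):
    o,d=ray(c,u,v); return (o+d*(z-o[2])/d[2]).round(4)
def proj(c,P):
    T=np.array(c['world_from_camera']); K=np.array(c['mtx']); p=T[:3,:3].T@(np.array(P)-T[:3,3]); q=p[:2]/p[2]; q=q*(1+float(c['k1'])*(q@q))
    return (K[0,0]*q[0]+K[0,2]).round(1),(K[1,1]*q[1]+K[1,2]).round(1)
E
python3 - <<'E'
from h import *
for n in('top','side'):
    c=cap(n,n+'0'); print(n,c['mtx'],c['k1'],np.array(c['world_from_camera']).round(3))
o=r.get_obs(); print({k:np.round(v,3) for k,v in o.items()})
E
```

```text
top [[391.72936948   0.         315.27507719]
 [  0.         391.72936948 197.69124454]
 [  0.           0.           1.        ]] -0.04543768355740341 [[ 0.022 -0.998  0.056  0.432]
 [-1.    -0.022  0.004 -0.026]
 [-0.003 -0.056 -0.998  1.373]
 [ 0.     0.     0.     1.   ]]
side [[436.02477348   0.         323.82980634]
 [  0.         436.02477348 205.86788669]
 [  0.           0.           1.        ]] -0.09270825938195719 [[ 0.97  -0.152  0.191  0.224]
 [-0.244 -0.599  0.763 -1.182]
 [-0.002 -0.786 -0.618  1.038]
 [ 0.     0.     0.     1.   ]]
{'time': np.float64(0.1), 'joint_pos': array([ 1.263,  0.354,  1.634,  0.   ,  1.155, -0.002]), 'qd': array([-0.001, -0.001, -0.003, -0.001, -0.001, -0.001]), 'tau': array([-1.0000e-03, -5.9490e+01, -3.3493e+01,  7.0000e-02,  1.8000e-02,
       -0.0000e+00]), 'position': array([0.188, 0.596, 0.214]), 'orientation': array([-0.   ,  0.152,  0.988, -0.001]), 'wrist_force': array([ 0.928, -0.667,  0.56 ]), 'moment': array([-0.027, -0.022,  0.038]), 'grasp_force': np.float64(0.0), 'finger_gap': np.float64(0.999)}
```

View pics/top0.png

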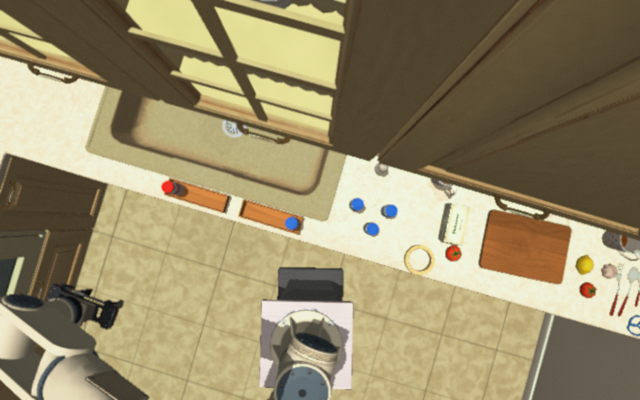

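View pics/side0.png

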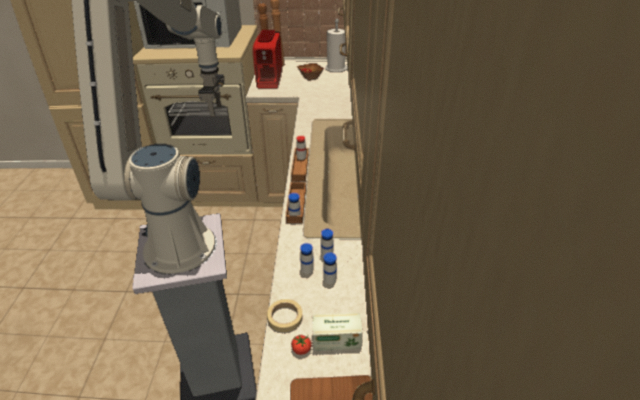

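The top view shows red_0 at about (168,187) in the left rack and blue_0 at (292,224) in the right rack. Three blue jars stand loose at (358,204), (390,211) and (372,229), with the salt at (382,168) and the tea at (455,224). I see no loose red jars. Next I'll enlarge both pictures.

```bash
python3 - <<'E'
import cv2
t=cv2.imread('pics/top0.png'); s=cv2.imread('pics/side0.png')
cv2.imwrite('pics/t1.png',cv2.resize(t[160:260,150:310],None,fx=5,fy=5,interpolation=cv2.INTER_CUBIC))
cv2.imwrite('pics/t2.png',cv2.resize(t[150:250,330:490],None,fx=5,fy=5,interpolation=cv2.INTER_CUBIC))
cv2.imwrite('pics/s1.png',cv2.resize(s[125:300,270:370],None,fx=3.4,fy=3.4,interpolation=cv2.INTER_CUBIC))
E
```

```text
(no output)
```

View pics/t1.png

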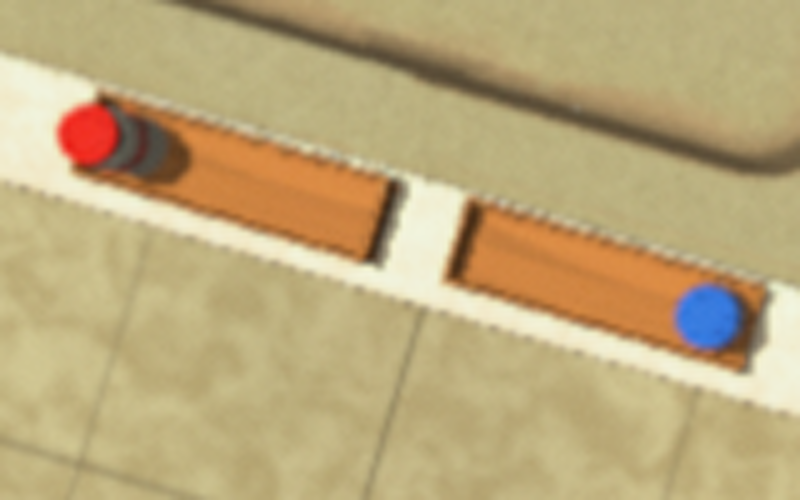

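View pics/t2.png

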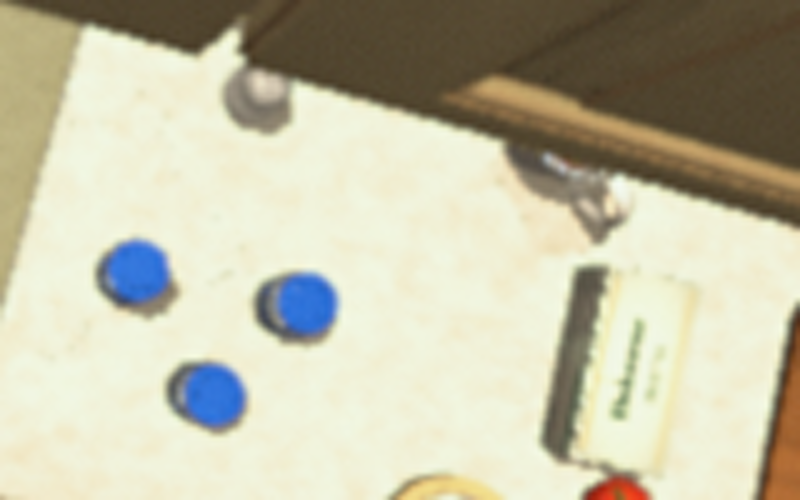

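View pics/s1.png

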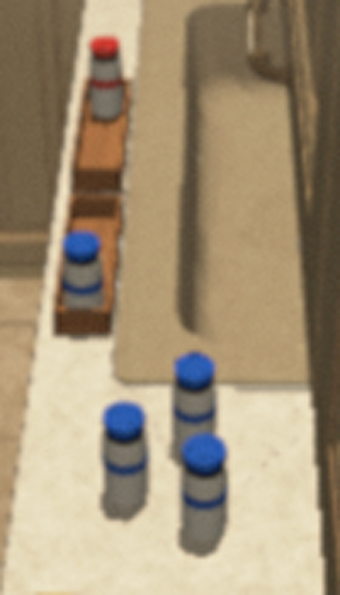

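The racks' rims read clearly in t1: the left one ends at (397,178)/(378,265), and the right one has corners (465,195), (768,290), (748,370) and (450,280). The three loose blue jars stand clear of each other. Now the positions.

```bash
python3 - <<'E'
from h import *
t=dict(np.load('pics/top0.npz')); s=dict(np.load('pics/side0.npz'))
for n,c,zr in(('top',t,None),('side',s,None)):
    hsv=cv2.cvtColor(c['frame'],cv2.COLOR_RGB2HSV)
    for nm,m in(('blue',cv2.inRange(hsv,(105,140,60),(125,255,255))),('red',cv2.inRange(hsv,(0,200,90),(6,255,255))|cv2.inRange(hsv,(174,200,90),(180,255,255)))):
        k,l,st,ce=cv2.connectedComponentsWithStats(m)
        for i in range(1,k):
            if st[i,4]>20: print(n,nm,ce[i].round(1),st[i], at(c,*ce[i],0.101)[:2], at(c,*ce[i],0.106)[:2])
for nm,cs in(('L',[(103,93),(397,178),(378,265),(75,168)]),('R',[(465,195),(768,290),(748,370),(450,280)])):
    P=np.array([at(t,150+(x+.5)/5-.5,160+(y+.5)/5-.5,.035)[:2] for x,y in cs]); print(nm,P.tolist(),P.mean(0).round(4),[np.linalg.norm(P[i]-P[i-1]).round(3) for i in range(4)],np.degrees(np.arctan2(*(P[1]+P[2]-P[0]-P[3])[::-1])).round(2))
for nm,x,y,z in (('salt',258,85,.09),):
    print(nm,at(t,330+x/5,150+y/5,z))
print('tea',[at(t,330+x/5,150+y/5,.078) for x,y in((608,268),(698,285),(660,475),(570,460))])
E
```

```text
top blue [357.1 203.9] [352 199  11  11 103] [ 0.4864 -0.158 ] [ 0.4862 -0.1574]
top blue [390.9 210.3] [386 205  11  12 101] [ 0.4682 -0.2682] [ 0.4681 -0.2672]
top blue [291.4 223. ] [286 218  12  11 107] [0.4199 0.0539] [0.42   0.0536]
top blue [372.2 228.7] [367 223  11  12 103] [ 0.4072 -0.2083] [ 0.4073 -0.2076]
top red [167.5 186.7] [162 181  12  12  95] [0.5294 0.4642] [0.529  0.4623]
top red [449.3 252.5] [447 247   6  13  51] [ 0.335  -0.4603] [ 0.3354 -0.4586]
top red [585.1 289.1] [581 283  11  14  79] [ 0.2223 -0.9147] [ 0.2231 -0.9112]
side blue [293.4 197.3] [289 194  10   8  64] [0.4202 0.0488] [0.4192 0.0423]
side blue [326.8 233.8] [322 229  10  10  80] [ 0.4871 -0.1693] [ 0.4857 -0.1747]
side blue [306.  248.6] [301 244  11  10  90] [ 0.4078 -0.2196] [ 0.4068 -0.2247]
side blue [329.5 258.1] [324 253  12  11 104] [ 0.4677 -0.2777] [ 0.4664 -0.2825]
side red [266.4  43. ] [253  30  27  34 383] [0.5723 1.816 ] [0.5704 1.8001]
L [[0.5639, 0.4816], [0.5095, 0.275], [0.4496, 0.286], [0.5116, 0.4989]] [0.5087 0.3854] [np.float64(0.055), np.float64(0.214), np.float64(0.061), np.float64(0.222)] -105.51
R [[0.4989, 0.2278], [0.4385, 0.0184], [0.3838, 0.0308], [0.4404, 0.2362]] [0.4404 0.1283] [np.float64(0.059), np.float64(0.218), np.float64(0.056), np.float64(0.213)] -105.75
salt [ 0.6105 -0.238   0.09  ]
tea [array([ 0.4953, -0.4749,  0.078 ]), array([ 0.4853, -0.5355,  0.078 ]), array([ 0.3589, -0.5104,  0.078 ]), array([ 0.3677, -0.4501,  0.078 ])]
```

apply_moves([
  {"wz":10.5,"jaw":0},
  {"wz":10.5},
  {"wz":10.5},
  {"wz":10.5},
  {"wz":10.5},
  {"wz":10.5},
  {"wz":10.5},
  {"wz":10.5},
  {"wz":4},
  {},
], squeeze=30)

```text
$.deltas[0]: bad value
```

```bash
cat >> h.py <<'E'
from scipy.spatial.transform import Rotation as R
def go(P):
    o=r.get_obs(); q=o['orientation']; M=R.from_quat([q[1],q[2],q[3],q[0]]).as_matrix()
    print('tool mm',(1e3*M.T@(np.array(P)-o['position'])).round(1),'pos',o['position'].round(4),'yaw y',np.degrees(np.arctan2(M[1,1],M[0,1])).round(2),'tilt',M[2].round(3),'F',o['wrist_force'].round(1),'gap',round(float(o['finger_gap']),3),'g',round(float(o['grasp_force']),1),'t',round(float(o['time']),1))
E
python3 -c "
from h import *
go([.529,.463,.13])"
```

```text
tool mm [-365.1  -23.7   84. ] pos [0.188  0.5956 0.214 ] yaw y 72.48 tilt [ 0.    -0.001 -1.   ] F [ 0.9 -0.7  0.6] gap 0.999 g 0.0 t 0.1
```

apply_moves([
  {"tx":0,"ty":0,"tz":0,"wx":0,"wy":0,"wz":10.5,"jaw":0},
], squeeze=30)

```text
time: 0.22
position: [0.188, 0.5957, 0.2141]
orientation: [-0.0, 0.244, 0.97, -0.0]
wrist_force: [0.2, 0.4, -0.6]
finger_gap: 0.913
grasp_force: 0.0
```

apply_moves([
  {"wz":10.5,"jaw":0},
  {"wz":10.5,"jaw":0},
  {"wz":10.5,"jaw":0},
  {"wz":10.5,"jaw":0},
  {"wz":10.5,"jaw":0},
  {"wz":10.5,"jaw":0},
  {"wz":10.5,"jaw":0},
  {"wz":4,"jaw":0},
])

```text
$.deltas[0]: bad value
```

All seven keys are needed in each row.

apply_moves([
  {"tx":0,"ty":0,"tz":0,"wx":0,"wy":0,"wz":10.5,"jaw":0},
  {"tx":0,"ty":0,"tz":0,"wx":0,"wy":0,"wz":10.5,"jaw":0},
  {"tx":0,"ty":0,"tz":0,"wx":0,"wy":0,"wz":10.5,"jaw":0},
  {"tx":0,"ty":0,"tz":0,"wx":0,"wy":0,"wz":10.5,"jaw":0},
  {"tx":0,"ty":0,"tz":0,"wx":0,"wy":0,"wz":10.5,"jaw":0},
  {"tx":0,"ty":0,"tz":0,"wx":0,"wy":0,"wz":10.5,"jaw":0},
  {"tx":0,"ty":0,"tz":0,"wx":0,"wy":0,"wz":10.5,"jaw":0},
  {"tx":0,"ty":0,"tz":0,"wx":0,"wy":0,"wz":4,"jaw":0},
  {"tx":0,"ty":0,"tz":0,"wx":0,"wy":0,"wz":0,"jaw":0},
])

```text
time: 1.35
position: [0.1881, 0.5958, 0.2142]
orientation: [0.0, 0.796, 0.605, -0.0]
wrist_force: [0.0, 0.9, -0.1]
finger_gap: 0.005
grasp_force: 0.0
```

```bash
python3 -c "
from h import *
go([.529,.463,.13])"
```

```text
tool mm [-36.9 364.   84.2] pos [0.1881 0.5958 0.2142] yaw y -15.48 tilt [-0.001 -0.    -1.   ] F [ 0.   0.9 -0.1] gap 0.005 g 0.0 t 1.4
```

apply_moves([
  {"tx":-0.0053,"ty":0.052,"tz":0,"wx":0,"wy":0,"wz":0,"jaw":0},
  {"tx":-0.0053,"ty":0.052,"tz":0,"wx":0,"wy":0,"wz":0,"jaw":0},
  {"tx":-0.0053,"ty":0.052,"tz":0,"wx":0,"wy":0,"wz":0,"jaw":0},
  {"tx":-0.0053,"ty":0.052,"tz":0,"wx":0,"wy":0,"wz":0,"jaw":0},
  {"tx":-0.0053,"ty":0.052,"tz":0,"wx":0,"wy":0,"wz":0,"jaw":0},
  {"tx":-0.0053,"ty":0.052,"tz":0,"wx":0,"wy":0,"wz":0,"jaw":0},
  {"tx":-0.0053,"ty":0.052,"tz":0,"wx":0,"wy":0,"wz":0,"jaw":0},
  {"tx":0,"ty":0,"tz":0.04,"wx":0,"wy":0,"wz":0,"jaw":0},
  {"tx":0,"ty":0,"tz":0.044,"wx":0,"wy":0,"wz":0,"jaw":0},
  {"tx":0,"ty":0,"tz":0,"wx":0,"wy":0,"wz":0,"jaw":0},
])

```text
time: 2.6
position: [0.527, 0.4609, 0.1268]
orientation: [0.0, 0.796, 0.606, -0.004]
wrist_force: [0.3, 0.4, 0.1]
finger_gap: 0.006
grasp_force: 0.0
```

```bash
python3 -c "
from h import *
go([.529,.463,.097])
s=cap('side','s2')['frame'];t=cap('top','t3')['frame']
im=np.hstack([cv2.resize(s[110:230,250:350],None,fx=4,fy=4,interpolation=2),cv2.resize(t[140:260,120:220],None,fx=4,fy=4,interpolation=2)])
cv2.imwrite('pics/v1.png',im[:,:,::-1])"
```

```text
tool mm [ 2.8  1.5 29.8] pos [0.527  0.4609 0.1268] yaw y -15.45 tilt [-0.006 -0.004 -1.   ] F [0.3 0.4 0.1] gap 0.006 g 0.0 t 2.6
```

View pics/v1.png

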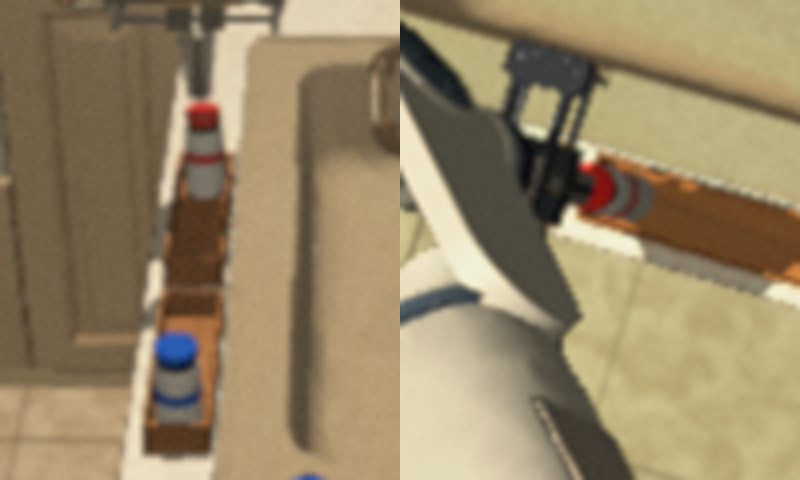

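The shut fingers sit over the red lid in both views, so I'll push slowly.

apply_moves([
  {"tx":0.0025,"ty":0.0015,"tz":0.008,"wx":0,"wy":0,"wz":0,"jaw":0},
  {"tx":0,"ty":0,"tz":0.008,"wx":0,"wy":0,"wz":0,"jaw":0},
  {"tx":0,"ty":0,"tz":0.003,"wx":0,"wy":0,"wz":0,"jaw":0},
  {"tx":0,"ty":0,"tz":0.003,"wx":0,"wy":0,"wz":0,"jaw":0},
  {"tx":0,"ty":0,"tz":0.003,"wx":0,"wy":0,"wz":0,"jaw":0},
  {"tx":0,"ty":0,"tz":0,"wx":0,"wy":0,"wz":0,"jaw":0},
  {"tx":0,"ty":0,"tz":0,"wx":0,"wy":0,"wz":0,"jaw":0},
])

```text
time: 3.58
position: [0.5311, 0.4649, 0.1057]
orientation: [-0.0, 0.796, 0.605, 0.0]
wrist_force: [-0.6, -0.3, -0.3]
finger_gap: 0.002
grasp_force: 0.0
```

apply_moves([
  {"tx":-0.002,"ty":-0.0015,"tz":0.002,"wx":0,"wy":0,"wz":0,"jaw":0},
  {"tx":0,"ty":0,"tz":0.002,"wx":0,"wy":0,"wz":0,"jaw":0},
  {"tx":0,"ty":0,"tz":0.002,"wx":0,"wy":0,"wz":0,"jaw":0},
  {"tx":0,"ty":0,"tz":0.002,"wx":0,"wy":0,"wz":0,"jaw":0},
  {"tx":0,"ty":0,"tz":0.001,"wx":0,"wy":0,"wz":0,"jaw":0},
  {"tx":0,"ty":0,"tz":0,"wx":0,"wy":0,"wz":0,"jaw":0},
  {"tx":0,"ty":0,"tz":0,"wx":0,"wy":0,"wz":0,"jaw":0},
])

```text
time: 4.45
position: [0.53, 0.4641, 0.0977]
orientation: [-0.0, 0.796, 0.605, 0.001]
wrist_force: [2.0, 1.3, 5.7]
finger_gap: 0.005
grasp_force: 2.7
```

apply_moves([
  {"tx":0,"ty":0,"tz":0.001,"wx":0,"wy":0,"wz":0,"jaw":0},
  {"tx":0,"ty":0,"tz":0.001,"wx":0,"wy":0,"wz":0,"jaw":0},
  {"tx":0,"ty":0,"tz":0.001,"wx":0,"wy":0,"wz":0,"jaw":0},
  {"tx":0,"ty":0,"tz":0,"wx":0,"wy":0,"wz":0,"jaw":0},
  {"tx":0,"ty":0,"tz":0,"wx":0,"wy":0,"wz":0,"jaw":0},
])

```text
time: 5.08
position: [0.5307, 0.4647, 0.0973]
orientation: [-0.0, 0.796, 0.605, 0.003]
wrist_force: [-2.1, -1.3, 21.0]
finger_gap: 0.006
grasp_force: 10.6
```

apply_moves([
  {"tx":0,"ty":0,"tz":-0.04,"wx":0,"wy":0,"wz":0,"jaw":0},
  {"tx":-0.053,"ty":0,"tz":0,"wx":0,"wy":0,"wz":0,"jaw":0},
  {"tx":-0.053,"ty":0,"tz":0,"wx":0,"wy":0,"wz":0,"jaw":0},
  {"tx":-0.053,"ty":0.003,"tz":0,"wx":0,"wy":0,"wz":0,"jaw":0},
  {"tx":-0.053,"ty":0,"tz":0,"wx":0,"wy":0,"wz":0,"jaw":0},
  {"tx":-0.053,"ty":0,"tz":0,"wx":0,"wy":0,"wz":0,"jaw":0},
  {"tx":-0.053,"ty":0,"tz":0,"wx":0,"wy":0,"wz":0,"jaw":0},
  {"tx":-0.053,"ty":0,"tz":0,"wx":0,"wy":0,"wz":0,"jaw":0},
  {"tx":-0.054,"ty":0,"tz":0,"wx":0,"wy":0,"wz":0,"jaw":0},
  {"tx":0,"ty":0,"tz":0,"wx":0,"wy":0,"wz":0,"jaw":0},
])

```text
time: 6.32
position: [0.4166, 0.0505, 0.1335]
orientation: [-0.0, 0.797, 0.604, -0.001]
wrist_force: [-0.1, 0.4, 0.5]
finger_gap: 0.009
grasp_force: 0.0
```

apply_moves([
  {"tx":0,"ty":0,"tz":0,"wx":0,"wy":0,"wz":0,"jaw":0},
])

```text
time: 6.45
position: [0.4186, 0.0532, 0.1338]
orientation: [0.0, 0.796, 0.605, 0.0]
wrist_force: [0.1, 0.0, 0.1]
finger_gap: 0.007
grasp_force: 0.0
```

```bash
python3 -c "
from h import *
go([.42,.0537,.097])"
```

```text
tool mm [ 0.8  1.2 36.8] pos [0.4186 0.0532 0.1338] yaw y -15.59 tilt [ 0.001  0.001 -1.   ] F [0.1 0.  0.1] gap 0.007 g 0.0 t 6.5
```

apply_moves([
  {"tx":0.001,"ty":0.001,"tz":0.012,"wx":0,"wy":0,"wz":0,"jaw":0},
  {"tx":0,"ty":0,"tz":0.012,"wx":0,"wy":0,"wz":0,"jaw":0},
  {"tx":0,"ty":0,"tz":0.002,"wx":0,"wy":0,"wz":0,"jaw":0},
  {"tx":0,"ty":0,"tz":0.002,"wx":0,"wy":0,"wz":0,"jaw":0},
  {"tx":0,"ty":0,"tz":0.002,"wx":0,"wy":0,"wz":0,"jaw":0},
  {"tx":0,"ty":0,"tz":0.002,"wx":0,"wy":0,"wz":0,"jaw":0},
  {"tx":0,"ty":0,"tz":0.002,"wx":0,"wy":0,"wz":0,"jaw":0},
  {"tx":0,"ty":0,"tz":0.002,"wx":0,"wy":0,"wz":0,"jaw":0},
  {"tx":0,"ty":0,"tz":0.002,"wx":0,"wy":0,"wz":0,"jaw":0},
])

```text
time: 7.58
position: [0.4205, 0.0539, 0.0971]
orientation: [0.0, 0.796, 0.605, 0.001]
wrist_force: [-8.1, -0.6, 44.2]
finger_gap: 0.005
grasp_force: 22.2
```

apply_moves([
  {"tx":0,"ty":0,"tz":0.001,"wx":0,"wy":0,"wz":0,"jaw":0},
  {"tx":0,"ty":0,"tz":0,"wx":0,"wy":0,"wz":0,"jaw":0},
  {"tx":0,"ty":0,"tz":0,"wx":0,"wy":0,"wz":0,"jaw":0},
])

```text
time: 7.95
position: [0.4209, 0.0539, 0.0972]
orientation: [0.001, 0.796, 0.605, 0.001]
wrist_force: [-8.3, -0.9, 38.0]
finger_gap: 0.003
grasp_force: 19.2
```

apply_moves([
  {"tx":0,"ty":0,"tz":-0.04,"wx":0,"wy":0,"wz":0,"jaw":0},
  {"tx":-0.047,"ty":0.03,"tz":0,"wx":0,"wy":0,"wz":0,"jaw":0},
  {"tx":-0.047,"ty":0.03,"tz":0,"wx":0,"wy":0,"wz":0,"jaw":0},
  {"tx":-0.047,"ty":0.03,"tz":0,"wx":0,"wy":0,"wz":0,"jaw":0},
  {"tx":-0.046,"ty":0.03,"tz":0,"wx":0,"wy":0,"wz":0,"jaw":0},
  {"tx":0,"ty":0,"tz":0.01,"wx":0,"wy":0,"wz":0,"jaw":0},
  {"tx":0,"ty":0,"tz":0,"wx":0,"wy":0,"wz":0,"jaw":0},
  {"tx":0,"ty":0,"tz":0,"wx":0,"wy":0,"wz":0,"jaw":0},
])

```text
time: 8.95
position: [0.4845, -0.1575, 0.1245]
orientation: [-0.0, 0.796, 0.606, -0.0]
wrist_force: [0.1, 0.5, -0.2]
finger_gap: 0.007
grasp_force: 0.0
```

```bash
python3 -c "
from h import *
go([.4864,-.158,.092])
s=cap('side','s3')['frame'];t=cap('top','t4')['frame']
im=np.hstack([cv2.resize(s[150:290,260:360],None,fx=4,fy=4,interpolation=2),cv2.resize(t[130:270,320:420],None,fx=4,fy=4,interpolation=2)])
cv2.imwrite('pics/v2.png',im[:,:,::-1])"
```

```text
tool mm [ 0.   1.9 32.5] pos [ 0.4845 -0.1575  0.1245] yaw y -15.46 tilt [ 0.    -0.001 -1.   ] F [ 0.1  0.5 -0.2] gap 0.007 g 0.0 t 8.9
```

View pics/v2.png

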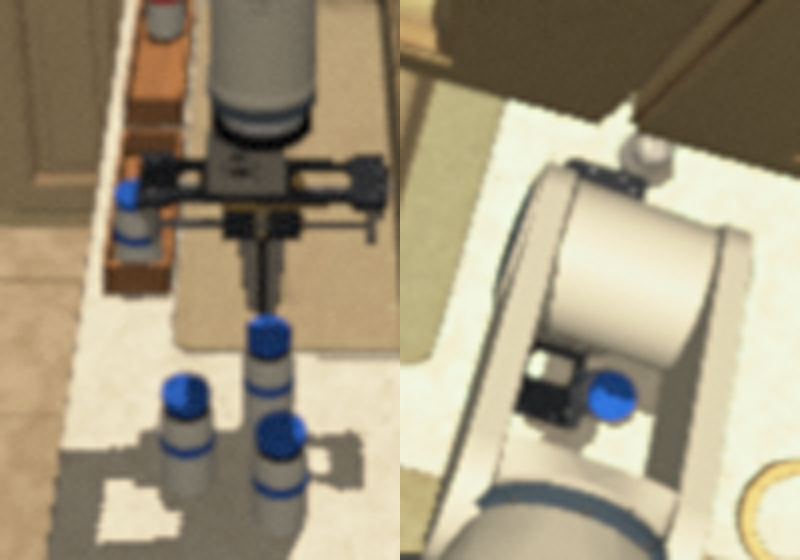

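The tip is over jar A and blue_0 has its lid down in the rack. I'll press A.

apply_moves([
  {"tx":0,"ty":0.0015,"tz":0.01,"wx":0,"wy":0,"wz":0,"jaw":0},
  {"tx":0,"ty":0,"tz":0.01,"wx":0,"wy":0,"wz":0,"jaw":0},
  {"tx":0,"ty":0,"tz":0.002,"wx":0,"wy":0,"wz":0,"jaw":0},
  {"tx":0,"ty":0,"tz":0.002,"wx":0,"wy":0,"wz":0,"jaw":0},
  {"tx":0,"ty":0,"tz":0.002,"wx":0,"wy":0,"wz":0,"jaw":0},
  {"tx":0,"ty":0,"tz":0.002,"wx":0,"wy":0,"wz":0,"jaw":0},
  {"tx":0,"ty":0,"tz":0.002,"wx":0,"wy":0,"wz":0,"jaw":0},
  {"tx":0,"ty":0,"tz":0.002,"wx":0,"wy":0,"wz":0,"jaw":0},
  {"tx":0,"ty":0,"tz":0.002,"wx":0,"wy":0,"wz":0,"jaw":0},
  {"tx":0,"ty":0,"tz":0,"wx":0,"wy":0,"wz":0,"jaw":0},
])

```text
time: 10.3
position: [0.4872, -0.1592, 0.0923]
orientation: [0.001, 0.796, 0.605, 0.0]
wrist_force: [-5.7, 1.8, 20.6]
finger_gap: 0.002
grasp_force: 9.9
```

apply_moves([
  {"tx":0,"ty":0,"tz":0,"wx":0,"wy":0,"wz":0,"jaw":0},
])

```text
time: 10.42
position: [0.4872, -0.1592, 0.0923]
orientation: [0.001, 0.796, 0.605, 0.0]
wrist_force: [-5.1, 1.4, 18.9]
finger_gap: 0.007
grasp_force: 9.8
```

apply_moves([
  {"tx":0,"ty":0,"tz":-0.035,"wx":0,"wy":0,"wz":0,"jaw":0},
  {"tx":-0.037,"ty":0.004,"tz":0,"wx":0,"wy":0,"wz":0,"jaw":0},
  {"tx":-0.037,"ty":0.004,"tz":0,"wx":0,"wy":0,"wz":0,"jaw":0},
  {"tx":-0.036,"ty":0.003,"tz":0,"wx":0,"wy":0,"wz":0,"jaw":0},
  {"tx":0,"ty":0,"tz":0,"wx":0,"wy":0,"wz":0,"jaw":0},
  {"tx":0,"ty":0,"tz":0,"wx":0,"wy":0,"wz":0,"jaw":0},
])

```text
time: 11.18
position: [0.4676, -0.2676, 0.1255]
orientation: [-0.0, 0.796, 0.605, 0.0]
wrist_force: [0.1, -0.9, 0.4]
finger_gap: 0.006
grasp_force: 0.0
```

```bash
python3 -c "
from h import *
go([.4682,-.268,.092])"
```

```text
tool mm [-0.2  0.7 33.5] pos [ 0.4676 -0.2676  0.1255] yaw y -15.56 tilt [ 0. -0. -1.] F [ 0.1 -0.9  0.4] gap 0.006 g 0.0 t 11.2
```

apply_moves([
  {"tx":0,"ty":0,"tz":0.01,"wx":0,"wy":0,"wz":0,"jaw":0},
  {"tx":0,"ty":0,"tz":0.011,"wx":0,"wy":0,"wz":0,"jaw":0},
  {"tx":0,"ty":0,"tz":0.002,"wx":0,"wy":0,"wz":0,"jaw":0},
  {"tx":0,"ty":0,"tz":0.002,"wx":0,"wy":0,"wz":0,"jaw":0},
  {"tx":0,"ty":0,"tz":0.002,"wx":0,"wy":0,"wz":0,"jaw":0},
  {"tx":0,"ty":0,"tz":0.002,"wx":0,"wy":0,"wz":0,"jaw":0},
  {"tx":0,"ty":0,"tz":0.002,"wx":0,"wy":0,"wz":0,"jaw":0},
  {"tx":0,"ty":0,"tz":0.002,"wx":0,"wy":0,"wz":0,"jaw":0},
  {"tx":0,"ty":0,"tz":0.002,"wx":0,"wy":0,"wz":0,"jaw":0},
  {"tx":0,"ty":0,"tz":0,"wx":0,"wy":0,"wz":0,"jaw":0},
])

```text
time: 12.42
position: [0.4684, -0.2681, 0.0924]
orientation: [0.001, 0.796, 0.605, 0.0]
wrist_force: [-4.3, 3.3, 17.7]
finger_gap: 0.005
grasp_force: 9.3
```

apply_moves([
  {"tx":0,"ty":0,"tz":0,"wx":0,"wy":0,"wz":0,"jaw":0},
])

```text
time: 12.55
position: [0.4683, -0.2681, 0.0924]
orientation: [0.001, 0.796, 0.605, 0.0]
wrist_force: [-4.7, 2.5, 18.3]
finger_gap: 0.005
grasp_force: 9.2
```

apply_moves([
  {"tx":0,"ty":0,"tz":-0.035,"wx":0,"wy":0,"wz":0,"jaw":0},
  {"tx":0.014,"ty":-0.025,"tz":0,"wx":0,"wy":0,"wz":0,"jaw":0},
  {"tx":0.014,"ty":-0.025,"tz":0,"wx":0,"wy":0,"wz":0,"jaw":0},
  {"tx":0.0135,"ty":-0.025,"tz":0,"wx":0,"wy":0,"wz":0,"jaw":0},
  {"tx":0,"ty":0,"tz":0,"wx":0,"wy":0,"wz":0,"jaw":0},
  {"tx":0,"ty":0,"tz":0,"wx":0,"wy":0,"wz":0,"jaw":0},
])

```text
time: 13.3
position: [0.4077, -0.2086, 0.1261]
orientation: [0.001, 0.796, 0.605, 0.0]
wrist_force: [-0.1, -0.8, 0.1]
finger_gap: 0.002
grasp_force: 0.0
```

```bash
python3 -c "
from h import *
go([.4072,-.2083,.092])"
```

```text
tool mm [ 0.1 -0.6 34.1] pos [ 0.4077 -0.2086  0.1261] yaw y -15.51 tilt [-0.     0.002 -1.   ] F [-0.1 -0.8  0.1] gap 0.002 g 0.0 t 13.3
```

apply_moves([
  {"tx":0,"ty":0,"tz":0.01,"wx":0,"wy":0,"wz":0,"jaw":0},
  {"tx":0,"ty":0,"tz":0.0115,"wx":0,"wy":0,"wz":0,"jaw":0},
  {"tx":0,"ty":0,"tz":0.002,"wx":0,"wy":0,"wz":0,"jaw":0},
  {"tx":0,"ty":0,"tz":0.002,"wx":0,"wy":0,"wz":0,"jaw":0},
  {"tx":0,"ty":0,"tz":0.002,"wx":0,"wy":0,"wz":0,"jaw":0},
  {"tx":0,"ty":0,"tz":0.002,"wx":0,"wy":0,"wz":0,"jaw":0},
  {"tx":0,"ty":0,"tz":0.002,"wx":0,"wy":0,"wz":0,"jaw":0},
  {"tx":0,"ty":0,"tz":0.002,"wx":0,"wy":0,"wz":0,"jaw":0},
  {"tx":0,"ty":0,"tz":0.002,"wx":0,"wy":0,"wz":0,"jaw":0},
  {"tx":0,"ty":0,"tz":0,"wx":0,"wy":0,"wz":0,"jaw":0},
])

```text
time: 14.55
position: [0.4073, -0.2083, 0.0923]
orientation: [0.001, 0.796, 0.605, 0.0]
wrist_force: [-7.1, 4.3, 32.3]
finger_gap: 0.005
grasp_force: 16.3
```

apply_moves([
  {"tx":0,"ty":0,"tz":0,"wx":0,"wy":0,"wz":0,"jaw":0},
])

```text
time: 14.68
position: [0.4073, -0.2083, 0.0923]
orientation: [0.001, 0.796, 0.605, 0.0]
wrist_force: [-6.3, 3.8, 32.3]
finger_gap: 0.002
grasp_force: 16.1
```

All five lids are home: readings stop at 0.097 in the racks and 0.092 on the worktop. Now I grasp jar C.

apply_moves([
  {"tx":0,"ty":0,"tz":-0.04,"wx":0,"wy":0,"wz":0,"jaw":75},
  {"tx":0,"ty":0,"tz":-0.01,"wx":0,"wy":0,"wz":0,"jaw":75},
  {"tx":0,"ty":0,"tz":0,"wx":0,"wy":0,"wz":0,"jaw":75},
  {"tx":0,"ty":0,"tz":0,"wx":0,"wy":0,"wz":0,"jaw":75},
  {"tx":0,"ty":0,"tz":0,"wx":0,"wy":0,"wz":0,"jaw":75},
  {"tx":0,"ty":0,"tz":0,"wx":0,"wy":0,"wz":0,"jaw":75},
  {"tx":0,"ty":0,"tz":0,"wx":0,"wy":0,"wz":0,"jaw":75},
], squeeze=40)

```text
time: 15.55
position: [0.4064, -0.2077, 0.1398]
orientation: [-0.0, 0.796, 0.605, -0.0]
wrist_force: [0.3, 0.1, 0.0]
finger_gap: 0.738
grasp_force: 0.0
```

```bash
python3 -c "
from h import *
go([.4073,-.2083,.040])"
```

```text
tool mm [-0.3  1.1 99.8] pos [ 0.4064 -0.2077  0.1398] yaw y -15.52 tilt [ 0.    -0.001 -1.   ] F [0.3 0.1 0. ] gap 0.738 g 0.0 t 15.6
```

apply_moves([
  {"tx":0,"ty":0.001,"tz":0.03,"wx":0,"wy":0,"wz":0,"jaw":75},
  {"tx":0,"ty":0,"tz":0.03,"wx":0,"wy":0,"wz":0,"jaw":75},
  {"tx":0,"ty":0,"tz":0.025,"wx":0,"wy":0,"wz":0,"jaw":75},
  {"tx":0,"ty":0,"tz":0.015,"wx":0,"wy":0,"wz":0,"jaw":75},
  {"tx":0,"ty":0,"tz":0,"wx":0,"wy":0,"wz":0,"jaw":75},
  {"tx":0,"ty":0,"tz":0,"wx":0,"wy":0,"wz":0,"jaw":30},
  {"tx":0,"ty":0,"tz":0,"wx":0,"wy":0,"wz":0,"jaw":30},
  {"tx":0,"ty":0,"tz":0,"wx":0,"wy":0,"wz":0,"jaw":30},
  {"tx":0,"ty":0,"tz":0,"wx":0,"wy":0,"wz":0,"jaw":30},
  {"tx":0,"ty":0,"tz":0,"wx":0,"wy":0,"wz":0,"jaw":30},
])

```text
time: 16.8
position: [0.4086, -0.2086, 0.0408]
orientation: [0.001, 0.796, 0.605, 0.001]
wrist_force: [1.3, 0.0, 7.2]
finger_gap: 0.475
grasp_force: 39.9
```

apply_moves([
  {"tx":0,"ty":0,"tz":-0.02,"wx":0,"wy":0,"wz":0,"jaw":30},
  {"tx":0,"ty":0,"tz":-0.03,"wx":0,"wy":0,"wz":0,"jaw":30},
  {"tx":0,"ty":0,"tz":-0.03,"wx":0,"wy":0,"wz":0,"jaw":30},
  {"tx":0,"ty":0,"tz":-0.03,"wx":0,"wy":0,"wz":0,"jaw":30},
  {"tx":0.02,"ty":-0.005,"tz":-0.01,"wx":0,"wy":0,"wz":0,"jaw":30},
  {"tx":0.04,"ty":-0.01,"tz":0,"wx":0,"wy":0,"wz":0,"jaw":30},
  {"tx":0.05,"ty":-0.01,"tz":0,"wx":0,"wy":0,"wz":0,"jaw":30},
  {"tx":0.05,"ty":-0.01,"tz":0,"wx":0,"wy":0,"wz":0,"jaw":30},
  {"tx":0.05,"ty":-0.01,"tz":0,"wx":0,"wy":0,"wz":0,"jaw":30},
  {"tx":0.05,"ty":-0.01,"tz":0,"wx":0,"wy":0,"wz":0,"jaw":30},
])

```text
time: 18.05
position: [0.4231, 0.0586, 0.1598]
orientation: [-0.0, 0.796, 0.605, -0.001]
wrist_force: [0.3, -0.2, -1.8]
finger_gap: 0.472
grasp_force: 39.9
```

apply_moves([
  {"tx":0.05,"ty":-0.003,"tz":0,"wx":0,"wy":0,"wz":0,"jaw":30},
  {"tx":0.05,"ty":0,"tz":0,"wx":0,"wy":0,"wz":0,"jaw":30},
  {"tx":0.03,"ty":0,"tz":0,"wx":0,"wy":0,"wz":0,"jaw":30},
  {"tx":0.016,"ty":0,"tz":0,"wx":0,"wy":0,"wz":0,"jaw":30},
  {"tx":0,"ty":0,"tz":0,"wx":0,"wy":0,"wz":0,"jaw":30},
  {"tx":0,"ty":0,"tz":0,"wx":0,"wy":0,"wz":0,"jaw":30},
])

```text
time: 18.8
position: [0.4596, 0.1974, 0.1598]
orientation: [-0.0, 0.796, 0.605, -0.001]
wrist_force: [-0.6, 0.2, -4.5]
finger_gap: 0.473
grasp_force: 39.9
```

```bash
python3 -c "
from h import *
go([.4606,.2005,.045])
s=cap('side','s5')['frame'];t=cap('top','t5')['frame']
im=np.hstack([cv2.resize(s[110:250,260:360],None,fx=4,fy=4,interpolation=2),cv2.resize(t[150:290,200:300],None,fx=4,fy=4,interpolation=2)])
cv2.imwrite('pics/v3.png',im[:,:,::-1])"
```

```text
tool mm [  3.4   0.3 114.8] pos [0.4596 0.1974 0.1598] yaw y -15.55 tilt [-0.001 -0.001 -1.   ] F [-0.6  0.2 -4.5] gap 0.473 g 39.9 t 18.8
```

View pics/v3.png

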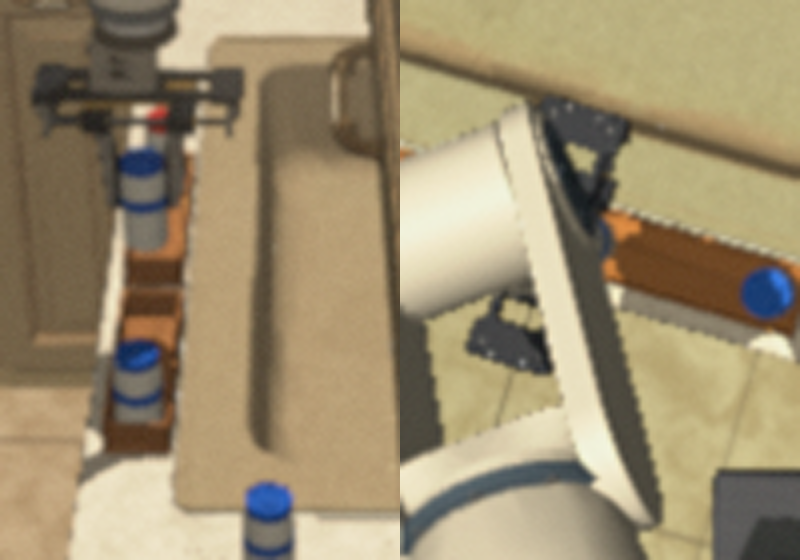

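Jar C hangs upright in the grip over the rack. I'll lower it.

apply_moves([
  {"tx":0.003,"ty":0,"tz":0.02,"wx":0,"wy":0,"wz":0,"jaw":30},
  {"tx":0,"ty":0,"tz":0.03,"wx":0,"wy":0,"wz":0,"jaw":30},
  {"tx":0,"ty":0,"tz":0.02,"wx":0,"wy":0,"wz":0,"jaw":30},
  {"tx":0,"ty":0,"tz":0.01,"wx":0,"wy":0,"wz":0,"jaw":30},
  {"tx":0,"ty":0,"tz":0.01,"wx":0,"wy":0,"wz":0,"jaw":30},
  {"tx":0,"ty":0,"tz":0.01,"wx":0,"wy":0,"wz":0,"jaw":30},
  {"tx":0,"ty":0,"tz":0.008,"wx":0,"wy":0,"wz":0,"jaw":30},
  {"tx":0,"ty":0,"tz":0.003,"wx":0,"wy":0,"wz":0,"jaw":30},
  {"tx":0,"ty":0,"tz":0,"wx":0,"wy":0,"wz":0,"jaw":30},
])

```text
time: 20.02
position: [0.461, 0.2015, 0.049]
orientation: [-0.0, 0.796, 0.605, -0.0]
wrist_force: [-0.4, 0.7, -1.8]
finger_gap: 0.472
grasp_force: 39.9
```

apply_moves([
  {"tx":0,"ty":0,"tz":0.001,"wx":0,"wy":0,"wz":0,"jaw":30},
  {"tx":0,"ty":0,"tz":0.001,"wx":0,"wy":0,"wz":0,"jaw":30},
  {"tx":0,"ty":0,"tz":0,"wx":0,"wy":0,"wz":0,"jaw":30},
])

```text
time: 20.4
position: [0.4611, 0.2015, 0.0471]
orientation: [0.0, 0.796, 0.605, 0.0]
wrist_force: [-0.8, -0.6, -2.6]
finger_gap: 0.476
grasp_force: 39.9
```

apply_moves([
  {"tx":0,"ty":0,"tz":0.001,"wx":0,"wy":0,"wz":0,"jaw":30},
  {"tx":0,"ty":0,"tz":0.001,"wx":0,"wy":0,"wz":0,"jaw":30},
  {"tx":0,"ty":0,"tz":0,"wx":0,"wy":0,"wz":0,"jaw":30},
])

```text
time: 20.78
position: [0.4612, 0.2016, 0.0458]
orientation: [-0.0, 0.796, 0.605, 0.0]
wrist_force: [-2.1, 0.2, 8.8]
finger_gap: 0.472
grasp_force: 39.9
```

apply_moves([
  {"tx":0,"ty":0,"tz":0,"wx":0,"wy":0,"wz":0,"jaw":75},
  {"tx":0,"ty":0,"tz":0,"wx":0,"wy":0,"wz":0,"jaw":75},
  {"tx":0,"ty":0,"tz":0,"wx":0,"wy":0,"wz":0,"jaw":75},
  {"tx":0,"ty":0,"tz":0,"wx":0,"wy":0,"wz":0,"jaw":75},
  {"tx":0,"ty":0,"tz":-0.025,"wx":0,"wy":0,"wz":0,"jaw":75},
  {"tx":0,"ty":0,"tz":-0.04,"wx":0,"wy":0,"wz":0,"jaw":75},
  {"tx":0,"ty":0,"tz":-0.04,"wx":0,"wy":0,"wz":0,"jaw":75},
  {"tx":-0.04,"ty":0.015,"tz":0,"wx":0,"wy":0,"wz":0,"jaw":75},
  {"tx":-0.05,"ty":0.02,"tz":0,"wx":0,"wy":0,"wz":0,"jaw":75},
  {"tx":-0.05,"ty":0.02,"tz":0,"wx":0,"wy":0,"wz":0,"jaw":75},
])

```text
time: 22.02
position: [0.4767, 0.0506, 0.1503]
orientation: [0.0, 0.796, 0.606, 0.0]
wrist_force: [1.7, -0.7, 0.6]
finger_gap: 0.749
grasp_force: 0.0
```

apply_moves([
  {"tx":-0.05,"ty":0.02,"tz":0,"wx":0,"wy":0,"wz":0,"jaw":75},
  {"tx":-0.05,"ty":0.02,"tz":0,"wx":0,"wy":0,"wz":0,"jaw":75},
  {"tx":-0.05,"ty":0.02,"tz":0,"wx":0,"wy":0,"wz":0,"jaw":75},
  {"tx":-0.05,"ty":0.007,"tz":0,"wx":0,"wy":0,"wz":0,"jaw":75},
  {"tx":0,"ty":0,"tz":0,"wx":0,"wy":0,"wz":0,"jaw":75},
  {"tx":0,"ty":0,"tz":0,"wx":0,"wy":0,"wz":0,"jaw":75},
])

```text
time: 22.78
position: [0.4874, -0.1585, 0.1499]
orientation: [-0.0, 0.796, 0.605, 0.0]
wrist_force: [-0.6, -0.1, 0.1]
finger_gap: 0.75
grasp_force: 0.0
```

```bash
python3 -c "
from h import *
go([.4869,-.1587,.040])
s=cap('side','s6')['frame'];t=cap('top','t6')['frame']
im=np.hstack([cv2.resize(s[110:290,260:360],None,fx=3.3,fy=3.3,interpolation=2),cv2.resize(t[150:330,220:350],None,fx=3.3,fy=3.3,interpolation=2)])
cv2.imwrite('pics/v4.png',im[:,:,::-1])"
```

```text
tool mm [ -0.3  -0.4 109.9] pos [ 0.4874 -0.1585  0.1499] yaw y -15.58 tilt [ 0. -0. -1.] F [-0.6 -0.1  0.1] gap 0.75 g 0.0 t 22.8
```

View pics/v4.png

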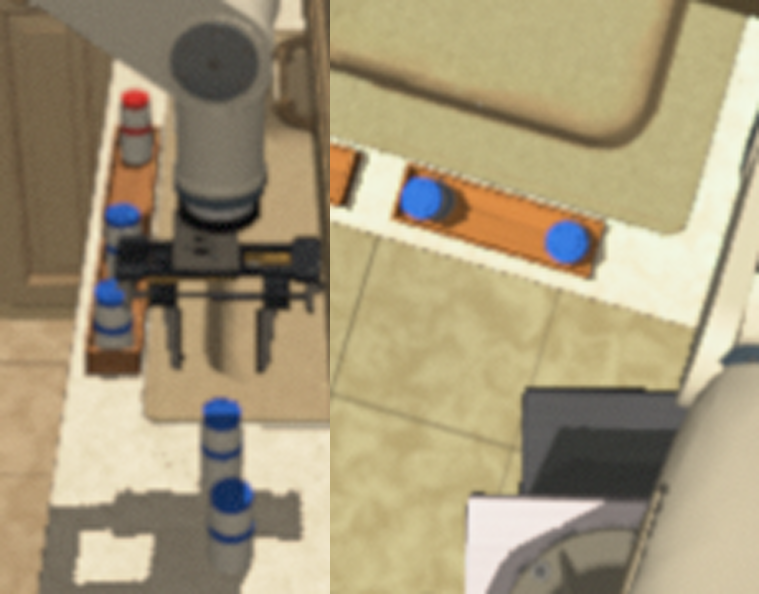

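Jar C stands in the rack's far end, and both lids there look home. Now I grasp A.

apply_moves([
  {"tx":0,"ty":0,"tz":0.03,"wx":0,"wy":0,"wz":0,"jaw":75},
  {"tx":0,"ty":0,"tz":0.04,"wx":0,"wy":0,"wz":0,"jaw":75},
  {"tx":0,"ty":0,"tz":0.025,"wx":0,"wy":0,"wz":0,"jaw":75},
  {"tx":0,"ty":0,"tz":0.015,"wx":0,"wy":0,"wz":0,"jaw":75},
  {"tx":0,"ty":0,"tz":0,"wx":0,"wy":0,"wz":0,"jaw":75},
  {"tx":0,"ty":0,"tz":0,"wx":0,"wy":0,"wz":0,"jaw":30},
  {"tx":0,"ty":0,"tz":0,"wx":0,"wy":0,"wz":0,"jaw":30},
  {"tx":0,"ty":0,"tz":0,"wx":0,"wy":0,"wz":0,"jaw":30},
  {"tx":0,"ty":0,"tz":0,"wx":0,"wy":0,"wz":0,"jaw":30},
  {"tx":0,"ty":0,"tz":0,"wx":0,"wy":0,"wz":0,"jaw":30},
])

```text
time: 24.12
position: [0.4886, -0.1591, 0.0409]
orientation: [0.001, 0.796, 0.605, 0.001]
wrist_force: [0.9, -0.4, 6.8]
finger_gap: 0.474
grasp_force: 40.0
```

apply_moves([
  {"tx":0,"ty":0,"tz":-0.02,"wx":0,"wy":0,"wz":0,"jaw":30},
  {"tx":0,"ty":0,"tz":-0.03,"wx":0,"wy":0,"wz":0,"jaw":30},
  {"tx":0,"ty":0,"tz":-0.03,"wx":0,"wy":0,"wz":0,"jaw":30},
  {"tx":0,"ty":0,"tz":-0.03,"wx":0,"wy":0,"wz":0,"jaw":30},
  {"tx":0.02,"ty":-0.008,"tz":-0.01,"wx":0,"wy":0,"wz":0,"jaw":30},
  {"tx":0.04,"ty":-0.016,"tz":0,"wx":0,"wy":0,"wz":0,"jaw":30},
  {"tx":0.045,"ty":-0.02,"tz":0,"wx":0,"wy":0,"wz":0,"jaw":30},
  {"tx":0.045,"ty":-0.02,"tz":0,"wx":0,"wy":0,"wz":0,"jaw":30},
  {"tx":0.045,"ty":-0.02,"tz":0,"wx":0,"wy":0,"wz":0,"jaw":30},
  {"tx":0.045,"ty":-0.02,"tz":0,"wx":0,"wy":0,"wz":0,"jaw":30},
])

```text
time: 25.38
position: [0.4506, 0.1016, 0.1599]
orientation: [-0.0, 0.796, 0.605, -0.0]
wrist_force: [0.5, -0.2, -2.4]
finger_gap: 0.474
grasp_force: 40.0
```

apply_moves([
  {"tx":0.03,"ty":-0.015,"tz":0,"wx":0,"wy":0,"wz":0,"jaw":30},
  {"tx":0.018,"ty":-0.005,"tz":0,"wx":0,"wy":0,"wz":0,"jaw":30},
  {"tx":0,"ty":0,"tz":0,"wx":0,"wy":0,"wz":0,"jaw":30},
  {"tx":0,"ty":0,"tz":0,"wx":0,"wy":0,"wz":0,"jaw":30},
])

```text
time: 25.88
position: [0.4448, 0.1512, 0.1598]
orientation: [-0.0, 0.796, 0.605, -0.001]
wrist_force: [0.3, 0.2, -2.2]
finger_gap: 0.471
grasp_force: 40.0
```

```bash
python3 -c "
from h import *
go([.447,.1519,.0458])
s=cap('side','s7')['frame'];t=cap('top','t7')['frame']
im=np.hstack([cv2.resize(s[110:290,260:360],None,fx=3.3,fy=3.3,interpolation=2),cv2.resize(t[150:330,220:350],None,fx=3.3,fy=3.3,interpolation=2)])
cv2.imwrite('pics/v5.png',im[:,:,::-1])"
```

```text
tool mm [  1.3   2.  114. ] pos [0.4448 0.1512 0.1598] yaw y -15.51 tilt [-0.001 -0.001 -1.   ] F [ 0.3  0.2 -2.2] gap 0.471 g 40.0 t 25.9
```

View pics/v5.png

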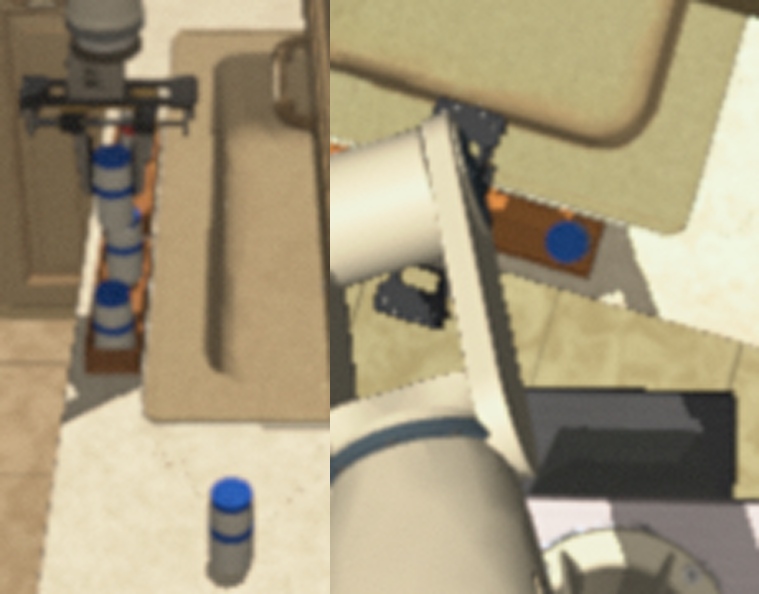

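Jar A is held upright, and only B is left on the worktop. I'll lower A into the third slot.

apply_moves([
  {"tx":0.001,"ty":0.0015,"tz":0.02,"wx":0,"wy":0,"wz":0,"jaw":30},
  {"tx":0,"ty":0,"tz":0.03,"wx":0,"wy":0,"wz":0,"jaw":30},
  {"tx":0,"ty":0,"tz":0.02,"wx":0,"wy":0,"wz":0,"jaw":30},
  {"tx":0,"ty":0,"tz":0.01,"wx":0,"wy":0,"wz":0,"jaw":30},
  {"tx":0,"ty":0,"tz":0.01,"wx":0,"wy":0,"wz":0,"jaw":30},
  {"tx":0,"ty":0,"tz":0.01,"wx":0,"wy":0,"wz":0,"jaw":30},
  {"tx":0,"ty":0,"tz":0.008,"wx":0,"wy":0,"wz":0,"jaw":30},
  {"tx":0,"ty":0,"tz":0.004,"wx":0,"wy":0,"wz":0,"jaw":30},
  {"tx":0,"ty":0,"tz":0,"wx":0,"wy":0,"wz":0,"jaw":30},
])

```text
time: 27.1
position: [0.4468, 0.1525, 0.0479]
orientation: [-0.0, 0.796, 0.605, -0.0]
wrist_force: [0.2, -0.5, -3.9]
finger_gap: 0.47
grasp_force: 40.0
```

apply_moves([
  {"tx":0,"ty":0,"tz":0.001,"wx":0,"wy":0,"wz":0,"jaw":30},
  {"tx":0,"ty":0,"tz":0.001,"wx":0,"wy":0,"wz":0,"jaw":30},
  {"tx":0,"ty":0,"tz":0.001,"wx":0,"wy":0,"wz":0,"jaw":30},
  {"tx":0,"ty":0,"tz":0,"wx":0,"wy":0,"wz":0,"jaw":30},
])

```text
time: 27.6
position: [0.4472, 0.1526, 0.0458]
orientation: [0.0, 0.796, 0.605, 0.0]
wrist_force: [-1.7, -0.7, 8.0]
finger_gap: 0.476
grasp_force: 40.0
```

apply_moves([
  {"tx":0,"ty":0,"tz":0,"wx":0,"wy":0,"wz":0,"jaw":75},
  {"tx":0,"ty":0,"tz":0,"wx":0,"wy":0,"wz":0,"jaw":75},
  {"tx":0,"ty":0,"tz":0,"wx":0,"wy":0,"wz":0,"jaw":75},
  {"tx":0,"ty":0,"tz":0,"wx":0,"wy":0,"wz":0,"jaw":75},
  {"tx":0,"ty":0,"tz":-0.025,"wx":0,"wy":0,"wz":0,"jaw":75},
  {"tx":0,"ty":0,"tz":-0.04,"wx":0,"wy":0,"wz":0,"jaw":75},
  {"tx":0,"ty":0,"tz":-0.04,"wx":0,"wy":0,"wz":0,"jaw":75},
  {"tx":-0.04,"ty":0.015,"tz":0,"wx":0,"wy":0,"wz":0,"jaw":75},
  {"tx":-0.05,"ty":0.02,"tz":0,"wx":0,"wy":0,"wz":0,"jaw":75},
  {"tx":-0.05,"ty":0.02,"tz":0,"wx":0,"wy":0,"wz":0,"jaw":75},
])

```text
time: 28.85
position: [0.4626, 0.0016, 0.1504]
orientation: [0.0, 0.796, 0.606, 0.0]
wrist_force: [1.1, 0.2, -1.2]
finger_gap: 0.748
grasp_force: 0.0
```

apply_moves([
  {"tx":-0.05,"ty":0.02,"tz":0,"wx":0,"wy":0,"wz":0,"jaw":75},
  {"tx":-0.05,"ty":0.02,"tz":0,"wx":0,"wy":0,"wz":0,"jaw":75},
  {"tx":-0.05,"ty":0.02,"tz":0,"wx":0,"wy":0,"wz":0,"jaw":75},
  {"tx":-0.05,"ty":0.01,"tz":0,"wx":0,"wy":0,"wz":0,"jaw":75},
  {"tx":-0.04,"ty":0.008,"tz":0,"wx":0,"wy":0,"wz":0,"jaw":75},
  {"tx":-0.02,"ty":0,"tz":0,"wx":0,"wy":0,"wz":0,"jaw":75},
  {"tx":0,"ty":0,"tz":0,"wx":0,"wy":0,"wz":0,"jaw":75},
  {"tx":0,"ty":0,"tz":0,"wx":0,"wy":0,"wz":0,"jaw":75},
])

```text
time: 29.85
position: [0.4679, -0.2673, 0.15]
orientation: [-0.0, 0.796, 0.605, 0.0]
wrist_force: [0.7, -0.1, -0.0]
finger_gap: 0.755
grasp_force: 0.0
```

```bash
python3 -c "
from h import *
go([.4684,-.2682,.040])
s=cap('side','s8');t=cap('top','t8')
for n,c in(('top',t),('side',s)):
    m=cv2.inRange(cv2.cvtColor(c['frame'],cv2.COLOR_RGB2HSV),(105,140,60),(125,255,255)); k,l,st,ce=cv2.connectedComponentsWithStats(m)
    for i in range(1,k):
        if st[i,4]>20: print(n,ce[i].round(1),st[i,4],at(c,*ce[i],.092)[:2],at(c,*ce[i],.097)[:2])
"
```

```text
tool mm [ -0.7   0.8 110. ] pos [ 0.4679 -0.2673  0.15  ] yaw y -15.5 tilt [ 0.001 -0.001 -1.   ] F [ 0.7 -0.1 -0. ] gap 0.755 g 0.0 t 29.9
top [247.4 209.6] 115 [0.4602 0.2   ] [0.4601 0.1991]
top [387.6 209.2] 39 [ 0.4719 -0.2589] [ 0.4717 -0.258 ]
top [261.6 214. ] 116 [0.447  0.1531] [0.4469 0.1524]
top [291.5 223. ] 108 [0.4198 0.0543] [0.4198 0.054 ]
side [296.1 178.9] 105 [0.4543 0.1729] [0.4531 0.1657]
side [293.8 197.6] 71 [0.4231 0.0585] [0.422 0.052]
side [329.7 259.9] 82 [ 0.4688 -0.2767] [ 0.4675 -0.2815]
```

apply_moves([
  {"tx":-0.0005,"ty":0.0005,"tz":0.03,"wx":0,"wy":0,"wz":0,"jaw":75},
  {"tx":0,"ty":0,"tz":0.04,"wx":0,"wy":0,"wz":0,"jaw":75},
  {"tx":0,"ty":0,"tz":0.025,"wx":0,"wy":0,"wz":0,"jaw":75},
  {"tx":0,"ty":0,"tz":0.015,"wx":0,"wy":0,"wz":0,"jaw":75},
  {"tx":0,"ty":0,"tz":0,"wx":0,"wy":0,"wz":0,"jaw":75},
  {"tx":0,"ty":0,"tz":0,"wx":0,"wy":0,"wz":0,"jaw":30},
  {"tx":0,"ty":0,"tz":0,"wx":0,"wy":0,"wz":0,"jaw":30},
  {"tx":0,"ty":0,"tz":0,"wx":0,"wy":0,"wz":0,"jaw":30},
  {"tx":0,"ty":0,"tz":0,"wx":0,"wy":0,"wz":0,"jaw":30},
  {"tx":0,"ty":0,"tz":0,"wx":0,"wy":0,"wz":0,"jaw":30},
])

```text
time: 31.2
position: [0.4695, -0.2697, 0.041]
orientation: [0.001, 0.796, 0.605, 0.001]
wrist_force: [2.0, -0.1, 6.8]
finger_gap: 0.469
grasp_force: 40.0
```

apply_moves([
  {"tx":0,"ty":0,"tz":-0.02,"wx":0,"wy":0,"wz":0,"jaw":30},
  {"tx":0,"ty":0,"tz":-0.03,"wx":0,"wy":0,"wz":0,"jaw":30},
  {"tx":0,"ty":0,"tz":-0.03,"wx":0,"wy":0,"wz":0,"jaw":30},
  {"tx":0,"ty":0,"tz":-0.03,"wx":0,"wy":0,"wz":0,"jaw":30},
  {"tx":0.02,"ty":-0.008,"tz":-0.01,"wx":0,"wy":0,"wz":0,"jaw":30},
  {"tx":0.04,"ty":-0.016,"tz":0,"wx":0,"wy":0,"wz":0,"jaw":30},
  {"tx":0.05,"ty":-0.02,"tz":0,"wx":0,"wy":0,"wz":0,"jaw":30},
  {"tx":0.05,"ty":-0.02,"tz":0,"wx":0,"wy":0,"wz":0,"jaw":30},
  {"tx":0.05,"ty":-0.02,"tz":0,"wx":0,"wy":0,"wz":0,"jaw":30},
  {"tx":0.05,"ty":-0.02,"tz":0,"wx":0,"wy":0,"wz":0,"jaw":30},
])

```text
time: 32.45
position: [0.4355, 0.0115, 0.1591]
orientation: [-0.001, 0.796, 0.605, -0.001]
wrist_force: [0.6, 0.2, -3.1]
finger_gap: 0.472
grasp_force: 39.9
```

apply_moves([
  {"tx":0.05,"ty":-0.02,"tz":0,"wx":0,"wy":0,"wz":0,"jaw":30},
  {"tx":0.025,"ty":-0.01,"tz":0,"wx":0,"wy":0,"wz":0,"jaw":30},
  {"tx":0.014,"ty":0,"tz":0,"wx":0,"wy":0,"wz":0,"jaw":30},
  {"tx":0,"ty":0,"tz":0,"wx":0,"wy":0,"wz":0,"jaw":30},
  {"tx":0,"ty":0,"tz":0,"wx":0,"wy":0,"wz":0,"jaw":30},
])

```text
time: 33.08
position: [0.4323, 0.1022, 0.1597]
orientation: [-0.0, 0.796, 0.605, -0.0]
wrist_force: [0.4, -0.6, -4.4]
finger_gap: 0.477
grasp_force: 39.9
```

```bash
python3 -c "
from h import *
go([.4334,.1032,.0458])
s=cap('side','s9')['frame'];t=cap('top','t9')['frame']
im=np.hstack([cv2.resize(s[110:290,260:360],None,fx=3.3,fy=3.3,interpolation=2),cv2.resize(t[150:330,220:350],None,fx=3.3,fy=3.3,interpolation=2)])
cv2.imwrite('pics/v6.png',im[:,:,::-1])"
```

```text
tool mm [  1.3   0.8 113.9] pos [0.4323 0.1022 0.1597] yaw y -15.55 tilt [-0.001 -0.001 -1.   ] F [ 0.4 -0.6 -4.4] gap 0.477 g 39.9 t 33.1
```

View pics/v6.png

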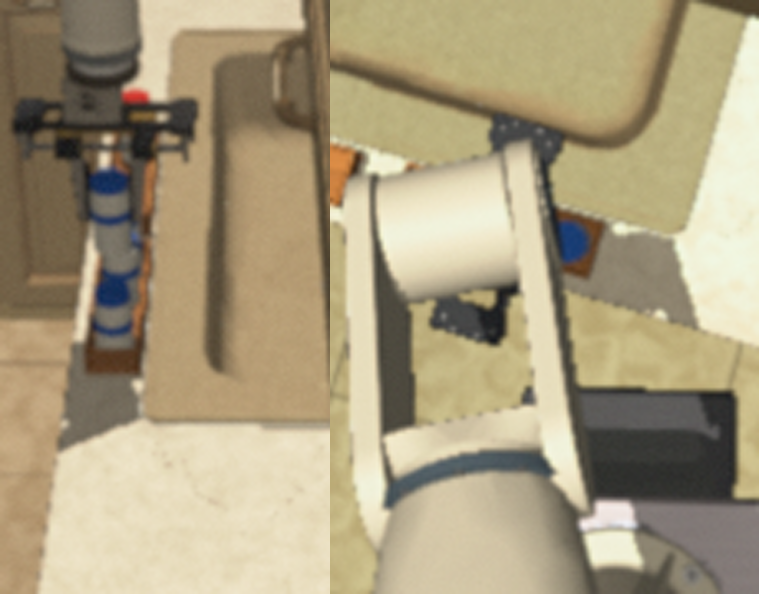

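B is held upright over the gap between blue_0 and A. I'll lower it.

apply_moves([
  {"tx":0.0005,"ty":0.0005,"tz":0.02,"wx":0,"wy":0,"wz":0,"jaw":30},
  {"tx":0,"ty":0,"tz":0.03,"wx":0,"wy":0,"wz":0,"jaw":30},
  {"tx":0,"ty":0,"tz":0.02,"wx":0,"wy":0,"wz":0,"jaw":30},
  {"tx":0,"ty":0,"tz":0.01,"wx":0,"wy":0,"wz":0,"jaw":30},
  {"tx":0,"ty":0,"tz":0.01,"wx":0,"wy":0,"wz":0,"jaw":30},
  {"tx":0,"ty":0,"tz":0.01,"wx":0,"wy":0,"wz":0,"jaw":30},
  {"tx":0,"ty":0,"tz":0.008,"wx":0,"wy":0,"wz":0,"jaw":30},
  {"tx":0,"ty":0,"tz":0.004,"wx":0,"wy":0,"wz":0,"jaw":30},
  {"tx":0,"ty":0,"tz":0,"wx":0,"wy":0,"wz":0,"jaw":30},
])

```text
time: 34.3
position: [0.4332, 0.1034, 0.0479]
orientation: [-0.0, 0.796, 0.605, -0.0]
wrist_force: [-0.8, -0.8, -3.9]
finger_gap: 0.474
grasp_force: 39.9
```

apply_moves([
  {"tx":0,"ty":0,"tz":0.001,"wx":0,"wy":0,"wz":0,"jaw":30},
  {"tx":0,"ty":0,"tz":0.001,"wx":0,"wy":0,"wz":0,"jaw":30},
  {"tx":0,"ty":0,"tz":0.001,"wx":0,"wy":0,"wz":0,"jaw":30},
  {"tx":0,"ty":0,"tz":0,"wx":0,"wy":0,"wz":0,"jaw":30},
])

```text
time: 34.8
position: [0.4336, 0.1035, 0.0459]
orientation: [0.0, 0.796, 0.605, 0.0]
wrist_force: [-1.7, -0.5, 9.6]
finger_gap: 0.47
grasp_force: 40.0
```

apply_moves([
  {"tx":0,"ty":0,"tz":0,"wx":0,"wy":0,"wz":0,"jaw":75},
  {"tx":0,"ty":0,"tz":0,"wx":0,"wy":0,"wz":0,"jaw":75},
  {"tx":0,"ty":0,"tz":0,"wx":0,"wy":0,"wz":0,"jaw":75},
  {"tx":0,"ty":0,"tz":0,"wx":0,"wy":0,"wz":0,"jaw":75},
  {"tx":0,"ty":0,"tz":-0.025,"wx":0,"wy":0,"wz":0,"jaw":75},
  {"tx":0,"ty":0,"tz":-0.04,"wx":0,"wy":0,"wz":0,"jaw":75},
  {"tx":0,"ty":0,"tz":-0.05,"wx":0,"wy":0,"wz":0,"jaw":75},
  {"tx":-0.05,"ty":0,"tz":0,"wx":0,"wy":0,"wz":0,"jaw":75},
  {"tx":-0.05,"ty":0,"tz":0,"wx":0,"wy":0,"wz":0,"jaw":75},
  {"tx":-0.05,"ty":0,"tz":0,"wx":0,"wy":0,"wz":0,"jaw":75},
])

```text
time: 36.05
position: [0.3927, -0.0424, 0.1603]
orientation: [0.0, 0.796, 0.606, 0.0]
wrist_force: [0.8, -0.4, -1.1]
finger_gap: 0.752
grasp_force: 0.0
```

apply_moves([
  {"tx":-0.05,"ty":0,"tz":0,"wx":0,"wy":0,"wz":0,"jaw":75},
  {"tx":-0.05,"ty":0,"tz":0,"wx":0,"wy":0,"wz":0,"jaw":75},
  {"tx":-0.05,"ty":0.02,"tz":0,"wx":0,"wy":0,"wz":0,"jaw":75},
  {"tx":-0.05,"ty":0.02,"tz":0,"wx":0,"wy":0,"wz":0,"jaw":75},
  {"tx":0,"ty":0,"tz":0,"wx":0,"wy":0,"wz":0,"jaw":75},
  {"tx":0,"ty":0,"tz":0,"wx":0,"wy":0,"wz":0,"jaw":75},
])

```text
time: 36.8
position: [0.3775, -0.244, 0.1597]
orientation: [-0.001, 0.796, 0.605, -0.0]
wrist_force: [0.5, 1.1, 0.8]
finger_gap: 0.75
grasp_force: 0.0
```

```bash
python3 -c "
from h import *
s=cap('side','s10')['frame'];t=cap('top','t10')['frame']
im=np.hstack([cv2.resize(s[120:260,265:345],None,fx=4,fy=4,interpolation=2),cv2.resize(t[140:280,150:270],None,fx=4,fy=4,interpolation=2)])
cv2.imwrite('pics/v7.png',im[:,:,::-1])
cv2.imwrite('pics/v8.png',t[:,:,::-1])"
```

```text
(no output)
```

View pics/v7.png

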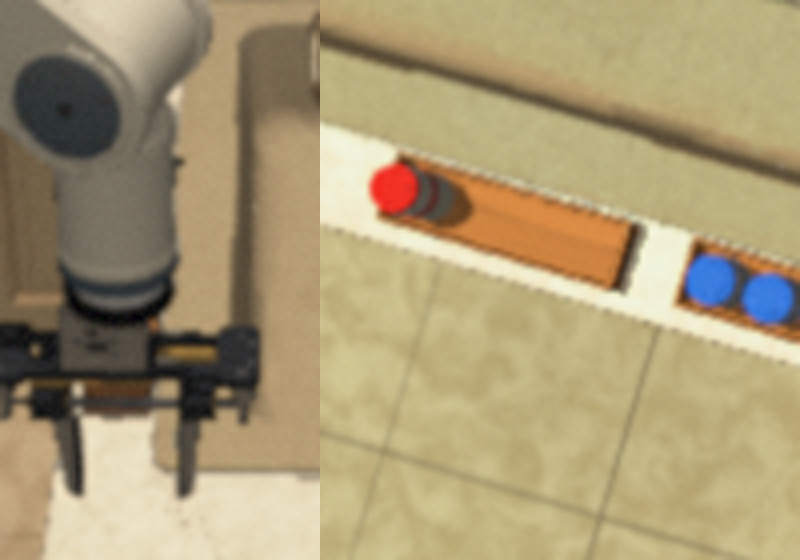

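View pics/v8.png

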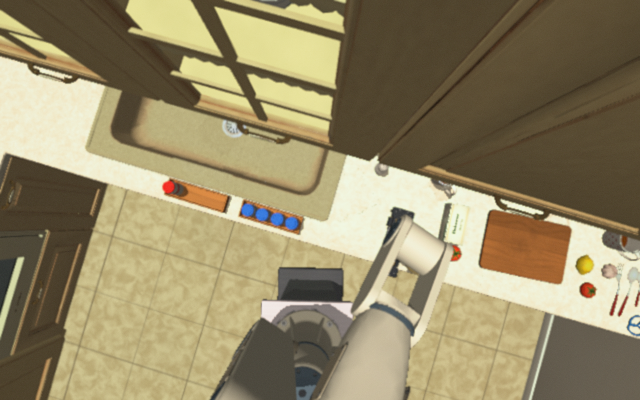

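The right rack holds all four blue jars, upright at (248,210) to (291,223). Red_0 is in the left rack, and the tea and salt haven't moved. No loose jars remain and the gripper is clear, so I'm handing in.

```bash
python3 -c "
from h import *
print(r.close_job())"
```

```text
the job is handed in; nothing more can be done
None
```

The job is handed in after about 37 s of robot time: all five lids are pressed home, the three loose blue jars stand upright with blue_0 in the right rack, and red_0 is sealed in the left rack (no loose red jars were there).

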